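# Sleeve the flange block and hold it in the corner fixture

## Task

Slip the brass sleeve fully down over the spigot of the aluminium flange block, then push the block into the corner of the fixture so that its long side lies flush on the yellow fence and its end lies flush on the steel fence, and finish while holding it there: keep the sleeve on, the block flat on the bench and a firm, steady push of the hand against both fences at once, ready for clamping. Do not let go at the end, and leave everything else on the bench where it is.

Things in the scene. Friction and masses are not known exactly. Their poses are not given: they have to be found in the camera images.
- fixture: Corner fixture bolted to the bench, fixed: two fences at a right angle, 28 mm tall, on a low green casting (12 mm tall, outside the fences). Origin: the inner corner where the two fence faces meet, at bench level; z up. The open quadrant, where the part belongs, is towards its own -x and -y.
- side_fence: Yellow fence of the fixture, 150 x 18 x 28 mm, fixed. Its flat face is the plane y = 0 of the fixture's frame, running from the inner corner along the fixture's -x for 150 mm. Origin: centre of its underside.
- back_fence: Bare steel fence of the fixture, 18 x 148 x 28 mm, fixed. Its flat face is the plane x = 0 of the fixture's frame, running from the inner corner along the fixture's -y for 130 mm. Origin: centre of its underside.
- block: Loose aluminium flange block, lightly oiled (slides easily), 84 (own x) x 66 (own y) x 32 mm tall, 0.5 to 0.75 kg. On the middle of its top stands a steel spigot, 22 mm diameter, 28 mm high, last 5 mm tapered to 14 mm. Origin: centre of underside; z up. Within 15 degrees of square to the fixture; pushing on a fence squares it. In the corner: origin at x -42, y -33 mm of the fixture.
- shoulder (a point): Middle of the block's top face, at the foot of the spigot (32 mm above the block's underside), where the sleeve's underside comes to rest. Axes as the block's.
- sleeve: Loose brass sleeve (tube) standing upright on the bench: 38 mm outside diameter, 25 mm bore open at both ends, 45 mm tall, about 0.12 kg. Fits over the spigot with 1.5 mm clearance all round and turns freely on it. Origin: centre of its lower end; z along its axis.
- spacer: Dark steel spacer standing upright, same outside size as the sleeve (38 mm diameter, 45 mm tall) but only 16 mm bore: not for this job. Sleeve and spacer may be either way round. Origin: centre of its lower end. Leave alone.
- jar: Glass jar with blue cap, 60 mm diameter, 75 mm tall. Origin: centre of its base. Leave alone.
- can: Can with paper label, 66 mm diameter, 100 mm tall. Origin: centre of its base. Leave alone.
- driver: Screwdriver with red handle lying behind the fixture. Origin: underside, about mid length; own x towards the tip. Leave alone.
- brush: Small brush lying to the left of the fixture. Origin: underside, about mid length; own x towards the bristles. Leave alone.
- parallel: Plain steel bar, 110 x 30 x 25 mm, lying near the robot on the left. Origin: centre of its underside. Leave alone.
Things that resemble listed ones, but are neither listed nor needed, are in the scene too. Of the things that look like the sleeve, take the one that is farthest from the robot's base at the start. What is shaped like the block but pink is not meant.

How it is judged:
By the outcome, as a careful person would: the job done as asked, in the order asked, and still so for the second after the job is handed in, while the arm keeps its last pose, push and grip.
It also fails if it takes over 64 s, if anything falls off the work surface, if the arm or the gripper's body presses on something with over 40 N, if the wrist force passes 120 N, or if a joint passes its speed limit or range.

## Robot

A 6-joint arm with a two-finger parallel gripper is mounted at the origin on the work surface. World frame = base frame: x ahead of the robot, y to its left, z up, the work surface at z = 0. Lengths are in mm, angles in rad, forces in N, time in s.
With the tool pointing down it reaches from about 425 to 1125 mm from the base axis. Payload 14.9 kg.
Tool frame: the origin (TCP) lies midway between the tips of the shut fingers; the grasp point (between the pads) lies r.hold_point_z behind it (r.hold_point_z is the distance from the TCP to the grasp point, in mm); z points along the fingers, y is the line along which they close (so a half turn about z gives the same grasp; the last joint's range is limited). The gripper opens to 91 mm and grips with 3 to 60 N. Pads are 32 mm wide; open, the fingers measure 118 mm over their backs; the gripper's body (76 mm by 178 mm) begins 60 mm behind the grasp point.
Start: joints at [-0.033, 0.379, 1.734, -0, 1.028, -0.033], TCP at [700.013, -0.006, 213.932] pointing down, gripper open.
Joint ranges: [-2.77, 2.77], [-0.74, 2.19], [0, 2.66], [-1.06, 4.2], [0.31, 2.87], [-3.08, 3.08]. Speed limits (rad/s): [1.89, 1.89, 2.39, 3.14, 3.14, 3.14].

## Interface

Orientations are given as a 3x3 rotation matrix whose columns are the frame's x, y, z axes.
In Python, from workcell import r gives the robot as it stands.
- The arm moves only by the tool arm_command, never from a script. Its arguments are lists of equal length, an entry for each row: "rotation": the turn, a rotation vector about the tool's x, y, z in degrees, a list of three; "travel": the shift along the tool's x, y, z in mm, a list of three; "fingers": the finger opening in mm, from 0 to 91.2. A call has 1 to 12 rows; each row shifts and turns the commanded pose from where the row before left it, along the tool's axes as they then stand; what a row does not reach is not made up. A row lasts 1/10 s, in which the tool goes at most 50 mm and 8.59 degrees, less where a joint would pass 70% of its speed; a pose out of reach is approached as far as the arm can. A call is refused whole if a number of a shift passes 50 or a number of a turn 8.59, either way. A call with a gripper value outside its range is refused whole. The fingers move at their own pace and stop on an object; the grip force is fixed at half the most. Time passes only in rows, so rows that do not move let the fingers close. It gives the time, the measured TCP pose, the force, the opening and the grip force at its end, in the units of the state.
- r.get_obs(): the state, without advancing time (a new reading comes with each control period).
- r.read_camera(name): name is "scene" or "side" or "wrist"; returns a dict with "frame" (420x560x3 uint8, red, green, blue), "intrinsics" (3x3 intrinsics, pixels), "origin" and "rotation" of the camera in the world; the wrist camera has in their place "mount" (4x4, takes a point from camera to tool coordinates, whose origin is the TCP and whose axes are the flange's). Camera axes: x right, y down, z forward; pixel columns grow to the right and rows downward; lengths in mm; the calibration is good to about 2 mm. The wrist camera is an equidistant fisheye: a pixel r from the principal point sees the ray r / f radians off the axis. A picture is of the moment at which its call begins: read the wrist's pose just before it. There is no depth.
- r.finish_job(): hands the job in; it is judged then, once.
The state is a dict: "t": time; "joint_positions": joint angles; "dq": joint speeds; "joint_torque": joint torques, N m; "eef_pos": TCP position; "tcp_rot": TCP orientation; "force": force on the tool from outside, world axes, zero at the start; "wrist_torque": the same for the moment, N m; "finger_gap": opening from 0.0 (shut) to 1.0 (fully open); "gripper_force": force on a finger pad.
Only numpy, scipy, OpenCV 4.12 (cv2) and the standard library are available. Lean on these libraries where they do the work, as an engineer would, in place of code of your own. Each camera call takes 0.05 s, during which the arm holds its last target. There are 200 camera calls.

## Working session

There is one attempt and no reset: what is moved stays moved. The work goes in short steps, Python scripts to look and compute and a tool call to move; the robot and the scene stay as the last step left them, time stands still between calls to the robot, and variables do not carry over. Pictures are saved under pics/ and viewed, at most 10 in all, crops included, and the job is handed in when it is done.

Besides the shell and the picture viewer there is one more tool, called after "Emit:" as name(argument=value, ...) on one line, values as JSON. arm_command: Moves the arm, as the interface text tells. Its arguments: {"type":"object","properties":{"rotation":{"type":"array"},"travel":{"type":"array"},"fingers":{"type":"array"}},"required":["rotation","travel","fingers"]}

```bash
mkdir -p pics
cat > h.py <<'E'
import numpy as np, cv2
from workcell import r
def save(n,im): cv2.imwrite(f'pics/{n}.png',cv2.cvtColor(im,cv2.COLOR_RGB2BGR))
def ray(c,uv):
    K=np.array(c['intrinsics']);d=np.linalg.inv(K)@[uv[0],uv[1],1.];return np.array(c['origin']),np.array(c['rotation'])@d
def onz(c,uv,z):
    o,d=ray(c,uv);return o+d*(z-o[2])/d[2]
def wray(c,uv,p,R):
    K=np.array(c['intrinsics']);a=np.array([(uv[0]-K[0,2])/K[0,0],(uv[1]-K[1,2])/K[1,1]]);t=np.hypot(*a)
    d=np.array([*(a/max(t,1e-9)*np.sin(t)),np.cos(t)]);M=np.array(c['mount']);return R@M[:3,3]+p,R@M[:3,:3]@d
def wonz(c,uv,z,p,R):
    o,d=wray(c,uv,p,R);return o+d*(z-o[2])/d[2]
def wproj(c,P,p,R):
    M=np.array(c['mount']);q=M[:3,:3].T@(R.T@(np.array(P)-p)-M[:3,3]);K=np.array(c['intrinsics']);t=np.arctan2(np.hypot(q[0],q[1]),q[2]);n=q[:2]/np.hypot(q[0],q[1])*t
    return K[0,0]*n[0]+K[0,2],K[1,1]*n[1]+K[1,2]
def proj(c,P):
    q=np.array(c['rotation']).T@(np.array(P)-c['origin']);u=np.array(c['intrinsics'])@(q/q[2]);return u[:2]
E
python3 - <<'E'
from h import *
print(r.hold_point_z); o=r.get_obs(); print(o)
for n in ['scene','side','wrist']:
    c=r.read_camera(n);np.save(f'{n}0.npy',c,allow_pickle=True)
    save(n+'0',c['frame']); print(n,{k:np.round(v,3).tolist() for k,v in c.items() if k!='frame'})
E
```

```text
18.8
{'t': 0.0, 'joint_positions': array([-3.33149203e-02,  3.79370131e-01,  1.73477633e+00, -2.78961354e-05,
        1.02847142e+00, -3.32817735e-02]), 'dq': array([-0.00047718, -0.000535  , -0.00132401,  0.00137915,  0.00032654,
        0.00050346]), 'joint_torque': array([ 6.45993277e-04, -7.63727903e+01, -4.34372771e+01,  6.49972307e-02,
        4.23743343e-02, -1.55693674e-04]), 'eef_pos': array([ 6.99616238e+02, -9.77498294e-03,  2.13317322e+02]), 'tcp_rot': array([[ 1.87418105e-05,  9.99999474e-01, -1.02545390e-03],
       [ 1.00000000e+00, -1.87312900e-05,  1.02689457e-05],
       [ 1.02497323e-05, -1.02545409e-03, -9.99999474e-01]]), 'force': array([ 0.55708071, -0.22542514,  0.42843399]), 'wrist_torque': array([ 3.10275418e-05,  1.13481689e-02, -8.00304402e-03]), 'gripper_force': 0.0, 'finger_gap': 1.0035946884284577}
scene {'intrinsics': [[511.257, 0.0, 278.565], [0.0, 511.257, 209.041], [0.0, 0.0, 1.0]], 'origin': [1401.998, 89.198, 649.173], 'rotation': [[-0.077, 0.563, -0.823], [0.997, 0.061, -0.052], [0.021, -0.824, -0.566]]}
side {'intrinsics': [[436.7, 0.0, 277.146], [0.0, 436.7, 211.66], [0.0, 0.0, 1.0]], 'origin': [282.788, -781.796, 825.215], 'rotation': [[0.953, -0.19, 0.238], [-0.304, -0.627, 0.717], [0.013, -0.756, -0.655]]}
wrist {'intrinsics': [[325.192, 0.0, 280.147], [0.0, 325.192, 204.952], [0.0, 0.0, 1.0]], 'mount': [[-0.0, -0.971, -0.24, 66.807], [1.0, -0.0, 0.0, 1.442], [-0.0, -0.24, 0.971, -171.568], [0.0, 0.0, 0.0, 1.0]]}
```

View pics/scene0.png

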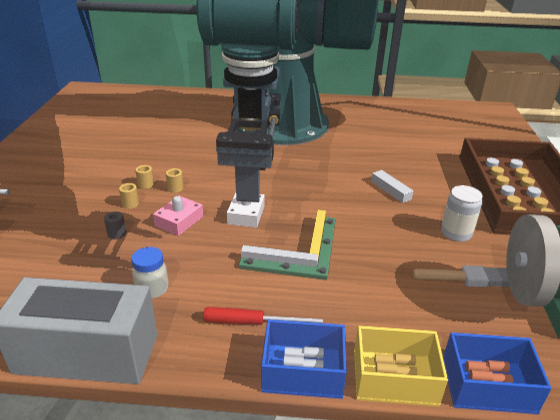

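View pics/wrist0.png

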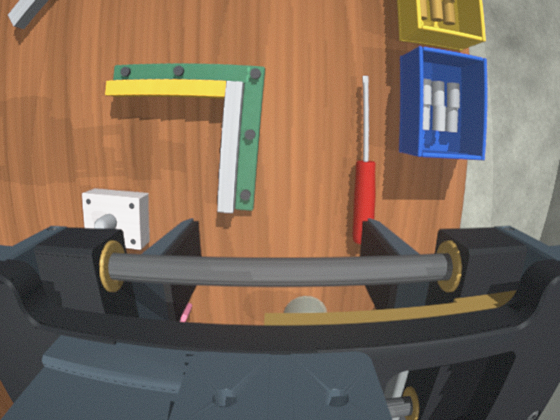

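The scene view shows three brass tubes, near (145,177), (175,180) and (129,196). It also shows the dark spacer (115,225), the pink decoy (179,213), the aluminium block (246,210), and the fixture with its inner corner near (315,255). The wrist view shows the fixture's inner corner near (228,92) and the block near (117,217).

Run:
```python
from h import *
cs={n:np.load(f'{n}0.npy',allow_pickle=True).item() for n in ['scene','side','wrist']}
# brass mask in the scene and side
for n in ['scene','side']:
    c=cs[n];h=cv2.cvtColor(c['frame'],cv2.COLOR_RGB2HSV)
    m=cv2.inRange(h,(17,110,60),(28,255,255));m=cv2.morphologyEx(m,cv2.MORPH_CLOSE,np.ones((3,3)))
    k,l,s,ce=cv2.connectedComponentsWithStats(m)
    for i in range(1,k):
        if s[i,4]>60:
            x,y,w,hh=s[i,:4];P=onz(c,(x+w/2-.5,y+hh/2-.5),22.5);print(n,s[i],P.round(),np.hypot(*P[:2]).round())
im=cs['scene']['frame'][140:250,80:280];a=cv2.resize(im,(800,440),interpolation=cv2.INTER_CUBIC)
save('crop1',a);save('side0b',cs['side']['frame'])
# fixture in the wrist image
o=r.get_obs();p,R=o['eef_pos'],o['tcp_rot'];c=cs['wrist']
h=cv2.cvtColor(c['frame'],cv2.COLOR_RGB2HSV)
m=cv2.inRange(h,(24,150,120),(34,255,255));m[:, 300:]=0
ys,xs=np.where(m>0);pts=np.array([wonz(c,(x,y),28,p,R)[:2] for x,y in zip(xs,ys)],np.float32);print('yellow',cv2.minAreaRect(pts),cv2.boxPoints(cv2.minAreaRect(pts)).round(1).tolist())
for nm,uv,z in [('corner',(228,92),28),('blkTL',(84,190),32),('TR',(148,193),32),('BR',(148,247),32)]:print(nm,wonz(c,uv,z,p,R).round(1))
```

```text
scene [119 165  35  44 769] [ 435. -300.   22.] 528.0
scene [490 167  19  19 218] [292. 554.  22.] 627.0
scene [166 168  17  24 353] [ 395. -222.   22.] 453.0
scene [515 168  20  19 222] [290. 616.  22.] 681.0
scene [506 195  20  15 176] [406. 560.  22.] 692.0
scene [533 197  21  15 176] [408. 620.  22.] 742.0
scene [309 209  17  46 423] [563. 116.  22.] 575.0
scene [ 354  325   94   82 6625] [887. 247.  22.] 920.0
side [179 127  12  12  87] [390. 598.  22.] 715.0
side [192 126  11  12  82] [434. 593.  22.] 735.0
side [154 131  10  12  91] [300. 597.  22.] 668.0
side [140 133  11  12  95] [254. 597.  22.] 649.0
side [336 146  45  39 833] [892. 240.  22.] 924.0
side [245 201  54  19 608] [561. 109.  22.] 571.0
side [235 305  18  27 392] [ 396. -220.   22.] 453.0
side [280 328  19  28 428] [ 472. -305.   22.] 562.0
side [239 334  19  29 450] [ 386. -294.   22.] 485.0
yellow ((566.5111694335938, 116.63702392578125), (16.86707305908203, 148.3255615234375), 84.70667266845703) [[491.8999938964844, 115.0999984741211], [639.5999755859375, 101.4000015258789], [641.0999755859375, 118.19999694824219], [493.3999938964844, 131.89999389648438]]
corner [644.2 105.4  28. ]
blkTL [453.5  -1.1  32. ]
TR [546.   -6.1  32. ]
BR [538.1 -74.   32. ]
```

View pics/crop1.png

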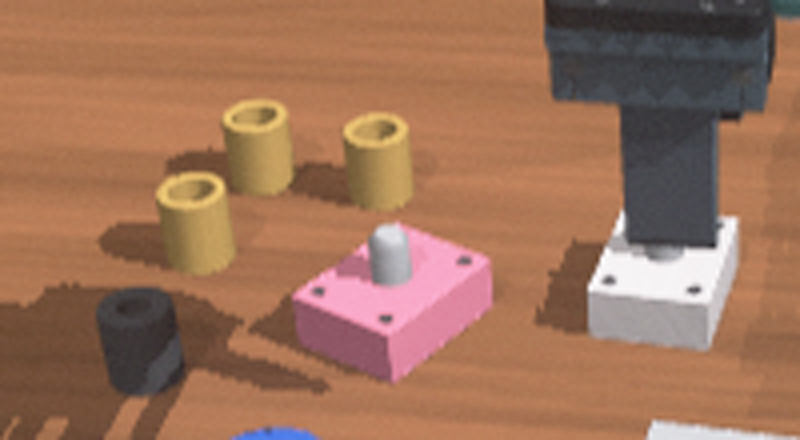

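View pics/side0.png

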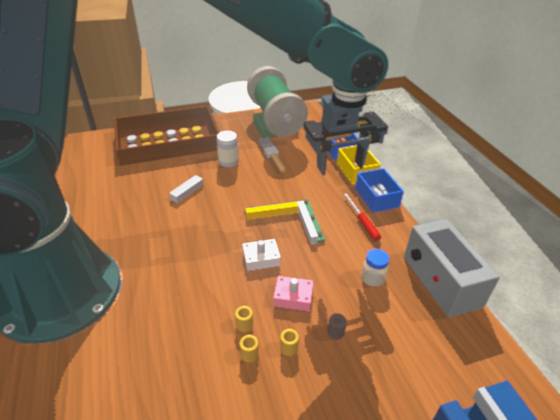

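The candidates, by scene and side pixels, are:
- **A:** scene (129,196), side (289,342). It is at about (472,-305), 562 mm from the base.
- **B:** scene (145,177), side (248,348). It is 485 mm from the base.
- **C:** scene (175,180), side (244,319). It is 453 mm from the base.

A is the farthest brass tube. The crop shows it with a wide bore, so it is the sleeve. The dark one is the spacer and the white-grey block is the right one. I'll turn the tool so it closes along world y and go above A.

Emit:
arm_command(rotation=[[0,0,8.5],[0,0,8.5],[0,0,8.5],[0,0,8.5],[0,0,8.5],[0,0,8.5],[0,0,8.5],[0,0,8.5],[0,0,8.5],[0,0,8.5],[0,0,5]], travel=[[0,0,5],[0,0,5],[0,0,5],[0,0,5],[0,0,5],[0,0,5],[0,0,5],[0,0,5],[0,0,5],[0,0,5],[0,0,5]], fingers=[91,91,91,91,91,91,91,91,91,91,91])

```text
t: 1.25
eef_pos: [699.8, 0.0, 158.4]
tcp_rot: [[1.0, -0.006, -0.001], [-0.006, -1.0, 0.0], [-0.001, -0.0, -1.0]]
force: [-0.5, 0.3, -0.5]
finger_gap: 0.998
gripper_force: 0.0
```

Emit:
arm_command(rotation=[[0,0,0],[0,0,0],[0,0,0],[0,0,0],[0,0,0],[0,0,0],[0,0,0],[0,0,0],[0,0,0],[0,0,0],[0,0,0],[0,0,0]], travel=[[-22,30,0],[-22,30,0],[-22,30,0],[-22,30,0],[-22,30,0],[-22,30,0],[-22,30,0],[-22,30,0],[-22,30,0],[-22,30,0],[0,0,0],[0,0,0]], fingers=[75,75,75,75,75,75,75,75,75,75,75,75])

```text
t: 2.45
eef_pos: [479.7, -300.4, 158.9]
tcp_rot: [[1.0, -0.002, -0.0], [-0.002, -1.0, 0.0], [-0.0, -0.0, -1.0]]
force: [0.8, 0.6, 0.0]
finger_gap: 0.819
gripper_force: 0.0
```

Run:
```python
from h import *
o=r.get_obs();p,R=o['eef_pos'],o['tcp_rot'];c=r.read_camera('wrist');save('w1',c['frame']);np.save('w1.npy',[c,p,R],allow_pickle=True)
print(o['t'],p,R.round(4).tolist(),o['joint_positions'],o['finger_gap'],o['force'])
print(wproj(c,(472,-305,45),p,R))
```

```text
Traceback (most recent call last):
ValueError: setting an array element with a sequence. The requested array has an inhomogeneous shape after 1 dimensions. The detected shape was (3,) + inhomogeneous part.
```

View pics/w1.png

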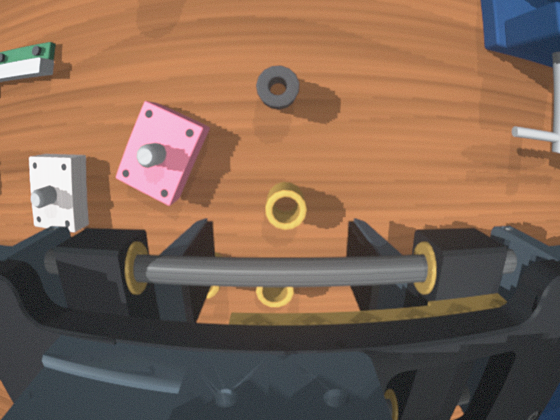

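The wrist view shows sleeve A's top ring at (286,210), the spacer at (278,87), the pink block at (160,153) and the aluminium block at (57,193). Next I'll measure the ring and the block.

```bash
cat >> h.py <<'E'
def wr():
    o=r.get_obs();return o['eef_pos'].copy(),o['tcp_rot'].copy(),r.read_camera('wrist')
def ring(c,p,R,z,lo=(18,120,150),hi=(32,255,255),roi=None):
    h=cv2.cvtColor(c['frame'],cv2.COLOR_RGB2HSV);m=cv2.inRange(h,lo,hi)
    if roi: k=np.zeros_like(m);x0,y0,x1,y1=roi;k[y0:y1,x0:x1]=m[y0:y1,x0:x1];m=k
    n,l,s,ce=cv2.connectedComponentsWithStats(m);i=1+np.argmax(s[1:,4])
    ys,xs=np.where(l==i);pts=np.array([wonz(c,(x,y),z,p,R)[:2] for x,y in zip(xs,ys)],np.float32)
    return cv2.minEnclosingCircle(pts),s[i].tolist(),cv2.minAreaRect(pts)
E
python3 - <<'E'
from h import *
p,R,c=wr();save('w2',c['frame'])
print(p,r.get_obs()['joint_positions'])
for v in (110,150,190): print(ring(c,p,R,45,(18,110,v),roi=(255,175,315,235)))
h=cv2.cvtColor(c['frame'],cv2.COLOR_RGB2HSV)
print(h[225:228,280:290].tolist()[0], h[193,60:80:5].tolist())
m=cv2.inRange(h,(0,0,165),(179,45,255));n,l,s,ce=cv2.connectedComponentsWithStats(m)
for i in range(1,n):
    if s[i,4]>300: print(s[i],ce[i])
E
```

```text
[ 480.12464759 -299.81927645  158.88794202] [-5.98729880e-01  2.46210656e-01  2.03369264e+00  1.45938075e-04
  8.61804719e-01  9.71664282e-01]
(((476.9525146484375, -305.5318298339844), 21.821210861206055), [266, 183, 42, 47, 1211], ((476.9825134277344, -306.0685119628906), (37.2972526550293, 43.00594711303711), 89.90765380859375))
(((476.9508972167969, -305.5257263183594), 21.820697784423828), [266, 183, 42, 47, 947], ((474.910888671875, -304.2726135253906), (40.798824310302734, 37.10291290283203), 51.018157958984375))
(((475.992919921875, -304.8455810546875), 21.014833450317383), [266, 188, 41, 42, 753], ((473.48681640625, -305.5899353027344), (36.966434478759766, 36.685455322265625), 80.83258819580078))
[[23, 131, 238], [23, 127, 239], [23, 130, 238], [23, 131, 238], [23, 134, 238], [23, 132, 240], [24, 132, 242], [24, 127, 242], [24, 130, 241], [23, 128, 240]] [[170, 8, 190], [165, 6, 185], [15, 2, 246], [0, 6, 121]]
[  0  57  41  22 604] [19.94370861 67.49006623]
[514  65  46  89 644] [544.97049689 124.48291925]
[  30  156   46   76 2513] [ 52.52845205 190.90608834]
```

Emit:
arm_command(rotation=[[0,0,0],[0,0,0],[0,0,0],[0,0,0],[0,0,0],[0,0,0],[0,0,0],[0,0,0],[0,0,0]], travel=[[-6.5,5.5,0],[0,0,20],[0,0,20],[0,0,20],[0,0,20],[0,0,20],[0,0,20],[0,0,15],[0,0,12]], fingers=[75,75,75,75,75,75,75,75,75])

```text
t: 3.45
eef_pos: [473.4, -305.1, 10.9]
tcp_rot: [[1.0, 0.001, -0.001], [0.001, -1.0, 0.0], [-0.001, -0.0, -1.0]]
force: [-0.3, 0.3, -0.7]
finger_gap: 0.82
gripper_force: 0.0
```

Emit:
arm_command(rotation=[[0,0,0],[0,0,0],[0,0,0],[0,0,0],[0,0,0],[0,0,0],[0,0,0],[0,0,0]], travel=[[0,0,0],[0,0,0],[0,0,0],[0,0,0],[0,0,0],[0,0,0],[0,0,0],[0,0,0]], fingers=[30,30,30,30,30,30,30,30])

```text
t: 4.25
eef_pos: [473.8, -305.8, 12.5]
tcp_rot: [[1.0, 0.0, 0.001], [0.0, -1.0, -0.0], [0.001, 0.0, -1.0]]
force: [-0.4, 1.1, 6.8]
finger_gap: 0.417
gripper_force: 30.0
```

Emit:
arm_command(rotation=[[0,0,0],[0,0,0],[0,0,0],[0,0,0],[0,0,0],[0,0,0],[0,0,0]], travel=[[0,0,-10],[0,0,-20],[0,0,-20],[0,0,-20],[0,0,-25],[0,0,-20],[0,0,-5]], fingers=[30,30,30,30,30,30,30])

```text
t: 4.95
eef_pos: [474.4, -306.1, 134.5]
tcp_rot: [[1.0, 0.0, 0.003], [0.0, -1.0, -0.002], [0.003, 0.002, -1.0]]
force: [-0.0, 0.1, -0.6]
finger_gap: 0.42
gripper_force: 30.0
```

Emit:
arm_command(rotation=[[0,0,0],[0,0,0],[0,0,0],[0,0,0],[0,0,0],[0,0,0],[0,0,0],[0,0,0],[0,0,0],[0,0,0],[0,0,0],[0,0,0]], travel=[[-2,-15,0],[-2,-25,0],[-2,-30,0],[-2,-30,0],[-2,-30,0],[-2,-30,0],[-2,-30,0],[-2,-25,0],[-2,-20,0],[-2,-10,0],[0,0,0],[0,0,0]], fingers=[30,30,30,30,30,30,30,30,30,30,30,30])

```text
t: 6.15
eef_pos: [453.3, -60.6, 131.6]
tcp_rot: [[1.0, 0.0, -0.0], [0.0, -1.0, -0.0], [-0.0, 0.0, -1.0]]
force: [-0.1, -0.8, -1.5]
finger_gap: 0.417
gripper_force: 30.0
```

Run:
```python
from h import *
import pickle
p,R,c=wr();o=r.get_obs();save('w3',c['frame']);pickle.dump((p,R,c),open('w3.pkl','wb'))
print(p,R.round(3).tolist(),o['force'],o['finger_gap'])
print(ring(c,p,R,p[2]+32.7,(18,110,170),roi=(200,150,400,265)))
```

```text
[453.28215378 -60.64408207 131.6134091 ] [[1.0, 0.0, -0.0], [0.0, -1.0, -0.0], [-0.0, 0.0, -1.0]] [ 0.27323419  0.45297819 -0.45667564] 0.4210483591257352
(((467.12518310546875, -59.606651306152344), 7.5974531173706055), [262, 240, 31, 17, 179], ((468.38427734375, -59.01154708862305), (4.829355239868164, 15.194581985473633), 25.29715347290039))
```

View pics/w3.png

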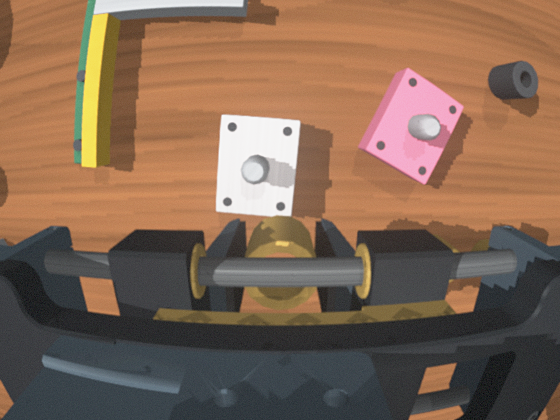

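The wrist view shows the sleeve held, with its brass at (281,240) between the fingers. The block's top is the quad (221,115), (299,121), (293,216), (217,210), with the spigot at (255,168). The yellow fence is at (97,90), with the inner corner near (118,15).

Run:
```python
from h import *
import pickle
p,R,c=pickle.load(open('w3.pkl','rb'))
f=c['frame'];h=cv2.cvtColor(f,cv2.COLOR_RGB2HSV)
g=cv2.cvtColor(f,cv2.COLOR_RGB2GRAY)
m=cv2.inRange(h,(0,0,150),(179,60,255));m[:105]=0;m[222:]=0;m[:,:205]=0;m[:,310:]=0
k=max(cv2.findContours(m,0,2)[0],key=cv2.contourArea)[:,0]
for z in (32,):
    pts=np.array([wonz(c,u,z,p,R)[:2] for u in k],np.float32);rc=cv2.minAreaRect(pts);print(z,rc,cv2.boxPoints(rc).round(1).tolist())
# spigot: profile print
print('col251-262 row', [(y,h[y,255].tolist()) for y in range(140,190,3)])
print('row166',[(x,h[166,x].tolist()) for x in range(236,276,2)])
# sleeve lower rim
for dx in(-3,0,3): print(dx,wproj(c,p+[dx+19,0,-12.3],p,R), wproj(c,p+[dx,-19,-12.3],p,R))
print([(y,h[y,281].tolist()) for y in range(206,230,1)])
b=cv2.inRange(h,(15,90,40),(32,255,255))
print([(y,np.where(b[y,235:325])[0][[0,-1]]+235) for y in range(214,250,3) if b[y,235:325].any()])
# yellow
m=cv2.inRange(h,(24,150,120),(34,255,255));m[:,200:]=0;m[200:]=0
ys,xs=np.where(m>0);pts=np.array([wonz(c,(x,y),28,p,R)[:2] for x,y in zip(xs,ys)],np.float32);print('yellow',cv2.boxPoints(cv2.minAreaRect(pts)).round(1).tolist())
print('corner',wonz(c,(118,15),28,p,R))
```

```text
32 ((488.27392578125, -41.18851852416992), (66.7184829711914, 84.400390625), 84.9982681274414) [[443.29998779296875, -70.69999694824219], [527.4000244140625, -78.0999984741211], [533.2000122070312, -11.600000381469727], [449.1000061035156, -4.300000190734863]]
col251-262 row [(140, [15, 2, 245]), (143, [0, 1, 245]), (146, [0, 1, 244]), (149, [15, 2, 244]), (152, [0, 1, 245]), (155, [165, 3, 159]), (158, [135, 6, 159]), (161, [98, 6, 184]), (164, [98, 4, 232]), (167, [108, 6, 228]), (170, [105, 4, 229]), (173, [105, 4, 235]), (176, [105, 2, 230]), (179, [110, 3, 229]), (182, [120, 4, 136]), (185, [0, 3, 238]), (188, [0, 3, 236])]
row166 [(236, [0, 2, 245]), (238, [15, 2, 244]), (240, [10, 3, 245]), (242, [120, 2, 207]), (244, [110, 4, 217]), (246, [108, 6, 229]), (248, [100, 3, 228]), (250, [110, 3, 229]), (252, [105, 4, 230]), (254, [105, 4, 227]), (256, [110, 3, 228]), (258, [105, 4, 231]), (260, [108, 6, 226]), (262, [90, 3, 167]), (264, [120, 2, 140]), (266, [30, 2, 128]), (268, [165, 8, 132]), (270, [15, 8, 194]), (272, [4, 10, 201]), (274, [0, 8, 200])]
-3 (np.float64(279.350010
[... 668 characters left out ...]
), (220, [19, 111, 142]), (221, [20, 113, 142]), (222, [20, 113, 142]), (223, [20, 112, 139]), (224, [19, 117, 140]), (225, [19, 114, 143]), (226, [20, 113, 142]), (227, [19, 118, 138]), (228, [18, 117, 139]), (229, [20, 115, 135])]
[(217, array([267, 291])), (220, array([262, 298])), (223, array([259, 302])), (226, array([255, 304])), (229, array([253, 307])), (232, array([252, 308])), (235, array([251, 309])), (238, array([250, 310])), (241, array([249, 311])), (244, array([248, 315])), (247, array([246, 313]))]
yellow [[490.3999938964844, 101.0], [638.5, 87.5], [641.2999877929688, 118.19999694824219], [493.20001220703125, 131.6999969482422]]
corner [635.44032499  89.2739581   28.        ]
```

Run:
```python
from h import *
import pickle
p,R,c=pickle.load(open('w3.pkl','rb'))
save('w3c',cv2.resize(c['frame'][100:300,180:380],(800,800),interpolation=cv2.INTER_CUBIC)[:600])
```

```text
(no output)
```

View pics/w3c.png

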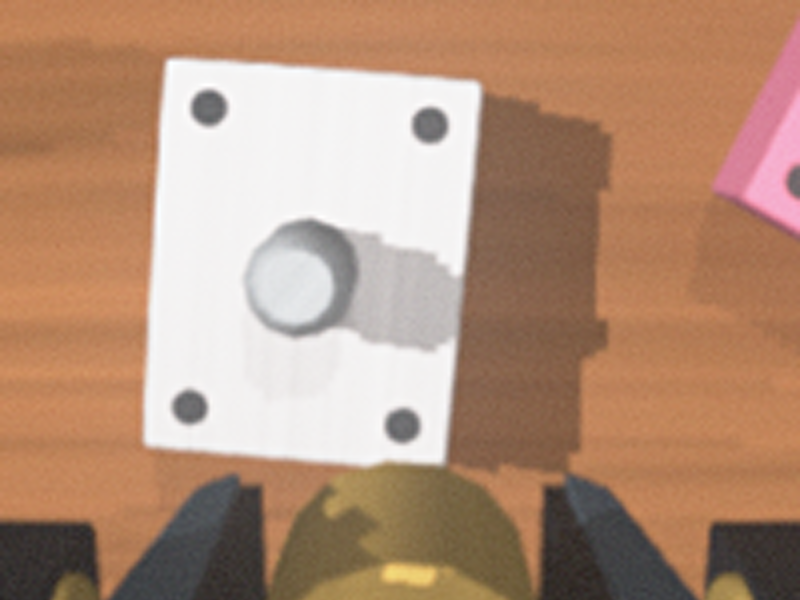

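The crop shows the block's top square-on, with the spigot tip disc near full-image (253,171). The sleeve's lower rim front edge is at (281,216). I'll check the spigot against the block centre before placing.

Run:
```python
from h import *
import pickle
p,R,c=pickle.load(open('w3.pkl','rb'))
print(wonz(c,(252.8,171.3),60,p,R),wproj(c,(488.3,-41.2,60),p,R),r.get_obs()['eef_pos'])
s=r.read_camera('side');sc=r.read_camera('scene');save('s2',s['frame']);save('sc2',sc['frame'])
```

```text
[488.08638905 -40.47065235  60.        ] (np.float64(253.75740876342059), np.float64(171.01505647144094)) [453.46063626 -60.94559414 131.7290435 ]
```

Emit:
arm_command(rotation=[[0,0,0],[0,0,0],[0,0,0],[0,0,0],[0,0,0],[0,0,0],[0,0,0],[0,0,0],[0,0,0]], travel=[[12,-7,0],[12,-7,0],[12,-6,0],[0,0,15],[0,0,15],[0,0,10],[0,0,8],[0,0,0],[0,0,0]], fingers=[30,30,30,30,30,30,30,30,30])

```text
t: 7.2
eef_pos: [489.8, -40.5, 84.1]
tcp_rot: [[1.0, -0.0, 0.0], [-0.0, -1.0, -0.0], [0.0, 0.0, -1.0]]
force: [0.2, -1.0, -1.0]
finger_gap: 0.416
gripper_force: 30.0
```

Emit:
arm_command(rotation=[[0,0,0],[0,0,0],[0,0,0],[0,0,0],[0,0,0],[0,0,0]], travel=[[0,0,3],[0,0,4],[0,0,4],[0,0,3],[0,0,0],[0,0,0]], fingers=[30,30,30,30,30,30])

```text
t: 7.8
eef_pos: [489.5, -40.5, 69.9]
tcp_rot: [[1.0, 0.0, -0.0], [0.0, -1.0, 0.0], [-0.0, -0.0, -1.0]]
force: [-0.3, -0.3, -2.2]
finger_gap: 0.419
gripper_force: 30.0
```

Sleeve bottom is at about z 57.6, past the spigot tip, with no contact force. I'll continue down.

Emit:
arm_command(rotation=[[0,0,0],[0,0,0],[0,0,0],[0,0,0],[0,0,0],[0,0,0]], travel=[[0,0,4],[0,0,4],[0,0,4],[0,0,4],[0,0,0],[0,0,0]], fingers=[30,30,30,30,30,30])

```text
t: 8.4
eef_pos: [489.4, -40.5, 53.8]
tcp_rot: [[1.0, -0.0, -0.0], [-0.0, -1.0, 0.0], [-0.0, -0.0, -1.0]]
force: [0.3, -0.7, -1.1]
finger_gap: 0.415
gripper_force: 30.0
```

Emit:
arm_command(rotation=[[0,0,0],[0,0,0],[0,0,0],[0,0,0],[0,0,0],[0,0,0]], travel=[[0,0,3],[0,0,3],[0,0,2],[0,0,1],[0,0,0],[0,0,0]], fingers=[30,30,30,30,30,30])

```text
t: 9.0
eef_pos: [489.6, -40.5, 45.0]
tcp_rot: [[1.0, -0.0, 0.0], [-0.0, -1.0, -0.0], [0.0, 0.0, -1.0]]
force: [-0.7, 0.0, -1.3]
finger_gap: 0.416
gripper_force: 30.0
```

Sleeve is seated to within 1 mm. I'll drag the block by the sleeve towards the corner, stopping about 12 mm short.

Emit:
arm_command(rotation=[[0,0,0],[0,0,0],[0,0,0],[0,0,0],[0,0,0],[0,0,0],[0,0,0],[0,0,0],[0,0,0],[0,0,0],[0,0,0],[0,0,0]], travel=[[3,-3,0.5],[6,-6,0],[9,-10,0],[11,-12,0],[11,-12,0],[12,-12,0],[12,-12,0],[11,-12,0],[9,-10,0],[7,-8,0],[4,-3,0],[0,0,0]], fingers=[30,30,30,30,30,30,30,30,30,30,30,30])

```text
t: 10.2
eef_pos: [585.3, 60.1, 44.5]
tcp_rot: [[1.0, 0.0, 0.001], [0.0, -1.0, 0.0], [0.001, -0.0, -1.0]]
force: [0.8, 1.0, 3.9]
finger_gap: 0.417
gripper_force: 30.0
```

Run:
```python
from h import *
p,R,c=wr();o=r.get_obs();print(p,o['force'],o['t']);save('w4',c['frame'])
import pickle;pickle.dump((p,R,c),open('w4.pkl','wb'))
```

```text
[585.30475274  60.10559626  44.505076  ] [1.53789196 0.54793899 3.28605878] 10.25
```

View pics/w4.png

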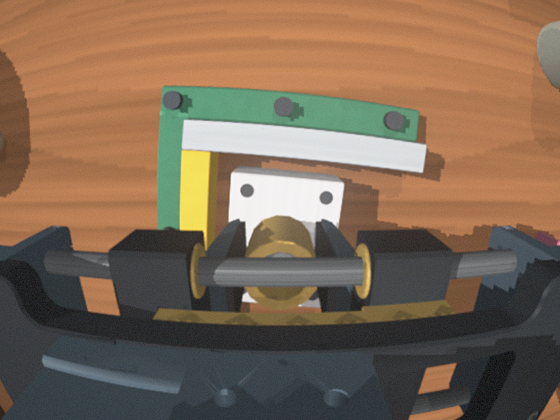

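The wrist view shows the block's front top corners at (231,168) and (344,180), the steel fence's top inner edge from (220,153) to (424,172), and the yellow fence's inner edge near column 212–218.

Run:
```python
from h import *
import pickle
p,R,c=pickle.load(open('w4.pkl','rb'));f=c['frame'];h=cv2.cvtColor(f,cv2.COLOR_RGB2HSV)
W=lambda u,z:wonz(c,u,z,p,R)[:2]
# edges scan: steel/wood column transitions, yellow
for x in (225,260,300,340,400): print(x,[(y,h[y,x].tolist()) for y in range(146,190,2)][:22] if x==260 else '')
for y in (170,200): print(y,[(x,h[y,x].tolist()) for x in range(178,240,3)])
A,B=W((231,168),32),W((344,180),32);d=B-A;print('block',A,B,np.hypot(*d),np.degrees(np.arctan2(d[0],-d[1])))
```

```text
225 
260 [(146, [102, 6, 227]), (148, [102, 6, 227]), (150, [102, 6, 229]), (152, [102, 5, 233]), (154, [105, 5, 199]), (156, [12, 96, 114]), (158, [11, 89, 117]), (160, [11, 90, 119]), (162, [12, 89, 118]), (164, [13, 84, 121]), (166, [11, 81, 119]), (168, [0, 10, 131]), (170, [12, 9, 144]), (172, [176, 12, 150]), (174, [4, 10, 199]), (176, [0, 2, 241]), (178, [0, 2, 243]), (180, [0, 2, 243]), (182, [0, 2, 243]), (184, [0, 1, 242]), (186, [0, 1, 242]), (188, [0, 1, 242])]
300 
340 
400 
170 [(178, [73, 104, 154]), (181, [24, 150, 246]), (184, [26, 160, 245]), (187, [26, 161, 244]), (190, [26, 164, 244]), (193, [26, 158, 244]), (196, [26, 161, 244]), (199, [26, 157, 245]), (202, [26, 161, 244]), (205, [26, 162, 244]), (208, [22, 166, 236]), (211, [21, 149, 127]), (214, [21, 136, 133]), (217, [20, 135, 125]), (220, [12, 105, 124]), (223, [12, 111, 120]), (226, [12, 110, 118]), (229, [13, 107, 119]), (232, [13, 89, 123]), (235, [10, 15, 154]), (238, [3, 15, 154])]
200 [(178, [75, 105, 150]), (181, [26, 164, 249]), (184, [26, 162, 245]), (187, [26, 162, 245]), (190, [26, 160, 245]), (193, [26, 161, 245]), (196, [26, 160, 245]), (199, [26, 165, 244]), (202, [26, 160, 245]), (205, [26, 159, 246]), (208, [20, 159, 154]), (211, [20, 149, 132]), (214, [22, 149, 130]), (217, [13, 117, 122]), (220, [13, 115, 124]), (223, [12, 113, 126]), (226, [11, 110, 127]), (229, [13, 34, 175]), (232, [15, 2, 243]), (235, [0, 2, 243]), (238, [0, 2, 243])]
block [630.38886721  87.84856172] [623.48146623  22.55882278] 65.65411029622152 -6.039206049910132
```

Emit:
arm_command(rotation=[[0,0,0],[0,0,0],[0,0,0],[0,0,0],[0,0,0],[0,0,0],[0,0,0]], travel=[[0.2,-2,-0.5],[0.2,-2,0],[0.2,-2,0],[0.1,-1,0],[0.1,-1,0],[0,0,0],[0,0,0]], fingers=[30,30,30,30,30,30,30])

```text
t: 10.95
eef_pos: [585.3, 67.5, 44.9]
tcp_rot: [[1.0, -0.0, -0.0], [-0.0, -1.0, 0.0], [-0.0, -0.0, -1.0]]
force: [-0.2, 0.1, -1.5]
finger_gap: 0.418
gripper_force: 30.0
```

Run:
```python
from h import *
import pickle
p,R,c=pickle.load(open('w4.pkl','rb'))
W=lambda u,z:wonz(c,u,z,p,R)[:2]
a=np.radians(-5.3);ex=np.array([np.cos(a),np.sin(a)]);ey=np.array([-ex[1],ex[0]])
for n,u,z in [('yel170',(209.5,170),28),('yel200',(207.3,200),28),('yelb',(217,200),0),('st',(260,154.8),28),('st2',(400,170),28),('bl',(231,168),32),('blb',(228.5,200),32),('br',(344,180),32)]:
    q=W(u,z);print(n,q.round(1),(q@ex).round(1),(q@ey).round(1))
o=r.get_obs();print(o['eef_pos'],o['force'],o['t'])
```

```text
yel170 [628.9 101.4] 616.8 159.1
yel200 [610.6 103.6] 598.5 159.6
yelb [604.2 103.2] 592.1 158.6
st [637.5  71.3] 628.2 129.9
st2 [629.5 -13.5] 628.1 44.8
bl [630.4  87.8] 619.6 145.7
blb [611.5  89.9] 600.6 146.0
br [623.5  22.6] 618.7 80.1
[585.28214556  67.5322301   44.92410013] [-0.22443473  0.12397834 -1.54108256] 10.95
```

Remaining gaps are about 8.6 mm to steel and 6 mm to yellow. The corner is at about (640,100.6), which agrees with the first estimate. I'll close most of the gap, then release and lift for a low corner push, since pushing at sleeve height would tip the block.

Emit:
arm_command(rotation=[[0,0,0],[0,0,0],[0,0,0],[0,0,0],[0,0,0],[0,0,0],[0,0,0]], travel=[[2,-1,0],[2,-1.3,0],[2,-1,0],[1.5,-1,0],[0.5,0,0],[0,0,0.5],[0,0,0]], fingers=[30,30,30,30,30,30,30])

```text
t: 11.65
eef_pos: [593.5, 71.8, 44.6]
tcp_rot: [[1.0, -0.0, 0.0], [-0.0, -1.0, 0.0], [0.0, -0.0, -1.0]]
force: [-0.8, -0.0, 0.6]
finger_gap: 0.418
gripper_force: 30.0
```

Emit:
arm_command(rotation=[[0,0,0],[0,0,0],[0,0,0],[0,0,0],[0,0,0],[0,0,0],[0,0,0],[0,0,0],[0,0,0],[0,0,0],[0,0,0],[0,0,0]], travel=[[0,0,0],[0,0,0],[0,0,0],[0,0,0],[0,0,0],[0,0,0],[0,0,-5],[0,0,-10],[0,0,-15],[0,0,-20],[0,0,-20],[0,0,-10]], fingers=[60,60,60,60,60,60,60,60,60,60,60,60])

```text
t: 12.85
eef_pos: [594.4, 71.9, 127.3]
tcp_rot: [[1.0, 0.0, 0.003], [0.0, -1.0, 0.0], [0.003, -0.0, -1.0]]
force: [0.2, -0.3, 0.3]
finger_gap: 0.657
gripper_force: 0.0
```

Emit:
arm_command(rotation=[[0,0,0],[0,0,0],[0,0,0],[0,0,0],[0,0,-8],[0,0,-8],[0,0,-8],[0,0,-8],[0,0,-7.8],[0,0,0],[0,0,0]], travel=[[-18,13,0],[-18,13,0],[-18,13,0],[-17,12.5,0],[0,0,0],[0,0,0],[0,0,0],[0,0,0],[0,0,0],[0,0,0],[0,0,0]], fingers=[40,40,40,40,40,40,40,40,40,40,40])

```text
t: 13.95
eef_pos: [522.3, 20.3, 124.7]
tcp_rot: [[0.771, 0.637, 0.0], [0.637, -0.771, 0.0], [0.0, 0.0, -1.0]]
force: [-0.4, -1.0, 0.0]
finger_gap: 0.435
gripper_force: 0.0
```

Run:
```python
from h import *
import pickle
p,R,c=wr();o=r.get_obs();print(p,R.round(3).tolist(),o['finger_gap'],o['t'],o['joint_positions']);save('w5',c['frame']);pickle.dump((p,R,c),open('w5.pkl','wb'))
print(wproj(c,(550.5,42.7,32),p,R))
```

```text
[522.34512799  20.28756458 124.70687211] [[0.771, 0.637, 0.0], [0.637, -0.771, 0.0], [0.0, 0.0, -1.0]] 0.4349834314279646 14.0 [-5.76413864e-03  2.36208131e-01  2.12976909e+00  2.89196982e-05
  7.75348003e-01  8.74264734e-01]
(np.float64(279.25519709834015), np.float64(165.4916731714817))
```

View pics/w5.png

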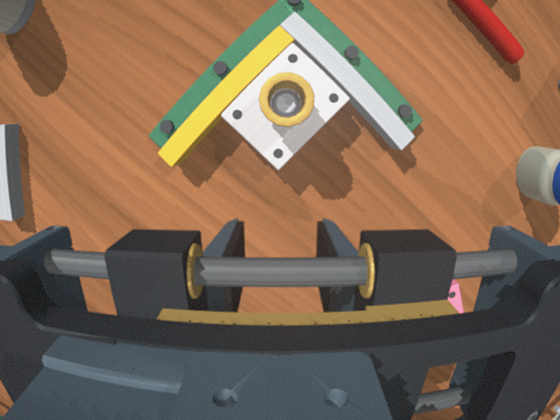

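The sleeve is on the spigot at (286,98). The block is almost in the corner, with its free corner at (278,168), centred between the fingers. I'll descend and nudge forward.

Emit:
arm_command(rotation=[[0,0,0],[0,0,0],[0,0,0],[0,0,0],[0,0,0],[0,0,0],[0,0,0],[0,0,0]], travel=[[0,0,20],[0,0,25],[0,0,25],[0,0,20],[0,0,15],[0,0,8],[0,0,4],[0,0,0]], fingers=[40,40,40,40,40,40,40,40])

```text
t: 14.8
eef_pos: [522.4, 20.3, 7.5]
tcp_rot: [[0.769, 0.64, -0.0], [0.64, -0.769, -0.0], [-0.0, -0.0, -1.0]]
force: [-0.5, 0.6, -0.1]
finger_gap: 0.437
gripper_force: 0.0
```

Emit:
arm_command(rotation=[[0,0,0],[0,0,0],[0,0,0],[0,0,0],[0,0,0],[0,0,0],[0,0,0]], travel=[[5,0,0],[8,0,0],[8,0,0],[6,0,0],[4,0,0],[0,0,0],[0,0,0]], fingers=[40,40,40,40,40,40,40])

```text
t: 15.5
eef_pos: [546.0, 40.2, 7.4]
tcp_rot: [[0.768, 0.64, -0.0], [0.64, -0.768, -0.0], [-0.0, -0.0, -1.0]]
force: [0.1, 0.7, 0.1]
finger_gap: 0.438
gripper_force: 0.0
```

Emit:
arm_command(rotation=[[0,0,0],[0,0,0],[0,0,0],[0,0,0],[0,0,0],[0,0,0]], travel=[[1.5,0,0],[1.5,0,0],[1.5,0,0],[1.5,0,0],[0,0,0],[0,0,0]], fingers=[40,40,40,40,40,40])

```text
t: 16.1
eef_pos: [550.7, 44.0, 7.4]
tcp_rot: [[0.768, 0.64, -0.0], [0.64, -0.768, 0.0], [-0.0, -0.0, -1.0]]
force: [-0.8, 1.1, -1.2]
finger_gap: 0.436
gripper_force: 0.6
```

Emit:
arm_command(rotation=[[0,0,0],[0,0,0],[0,0,0],[0,0,0]], travel=[[1,0,0],[1,0,0],[0,0,0],[0,0,0]], fingers=[40,40,40,40])

```text
t: 16.5
eef_pos: [552.2, 45.3, 7.4]
tcp_rot: [[0.768, 0.64, -0.0], [0.64, -0.768, -0.0], [-0.0, -0.0, -1.0]]
force: [-2.5, -0.4, -0.1]
finger_gap: 0.44
gripper_force: 1.3
```

Emit:
arm_command(rotation=[[0,0,0],[0,0,0],[0,0,0],[0,0,0]], travel=[[1,0,0],[1,0,0],[0,0,0],[0,0,0]], fingers=[40,40,40,40])

```text
t: 16.9
eef_pos: [552.7, 46.0, 7.2]
tcp_rot: [[0.768, 0.64, -0.002], [0.64, -0.768, -0.001], [-0.002, -0.001, -1.0]]
force: [-7.3, -7.1, 3.1]
finger_gap: 0.443
gripper_force: 7.7
```

Emit:
arm_command(rotation=[[0,0,0],[0,0,0],[0,0,0]], travel=[[0.7,0,0],[0,0,0],[0,0,0]], fingers=[40,40,40])

```text
t: 17.2
eef_pos: [552.8, 46.1, 7.1]
tcp_rot: [[0.768, 0.64, -0.003], [0.64, -0.768, -0.001], [-0.003, -0.001, -1.0]]
force: [-10.1, -10.9, 5.3]
finger_gap: 0.44
gripper_force: 10.3
```

Emit:
arm_command(rotation=[[0,0,0],[0,0,0],[0,0,0],[0,0,0],[0,0,0],[0,0,0]], travel=[[0.5,0,0],[0.4,0,0],[0,0,0],[0,0,0],[0,0,0],[0,0,0]], fingers=[40,40,40,40,40,40])

```text
t: 17.8
eef_pos: [552.8, 46.3, 7.0]
tcp_rot: [[0.768, 0.64, -0.005], [0.64, -0.768, -0.001], [-0.005, -0.002, -1.0]]
force: [-13.4, -17.7, 8.1]
finger_gap: 0.441
gripper_force: 13.9
```

Run:
```python
from h import *
import pickle
for i in range(3):
    c=r.read_camera('wrist');o=r.get_obs();print(o['t'],o['eef_pos'],o['force'],o['gripper_force'],o['finger_gap'])
s=r.read_camera('side');sc=r.read_camera('scene')
a=cv2.resize(sc['frame'][170:290,200:360],(800,600),interpolation=cv2.INTER_CUBIC)
b=cv2.resize(c['frame'],(533,400));
cc=np.zeros((600,800,3),np.uint8);cc[:400,:533]=b;cc[:400,533:]=cv2.resize(s['frame'][180:300,220:340],(267,400));cc[400:,:400]=cv2.resize(sc['frame'][180:280,200:400],(400,200))
save('f1',cc)
```

```text
17.85 [552.84314516  46.30985437   6.99300607] [-13.12887698 -17.5133844    8.8534532 ] 13.855004981160164 0.44278712120487734
17.9 [552.81301452  46.31428096   6.97731669] [-13.39504076 -17.74926875   8.81289185] 13.85513350367546 0.44049687875445065
17.95 [552.80893729  46.30515215   6.96315865] [-13.26394036 -18.60805499   8.94884888] 13.855370879173279 0.43861690505210926
```

View pics/f1.png

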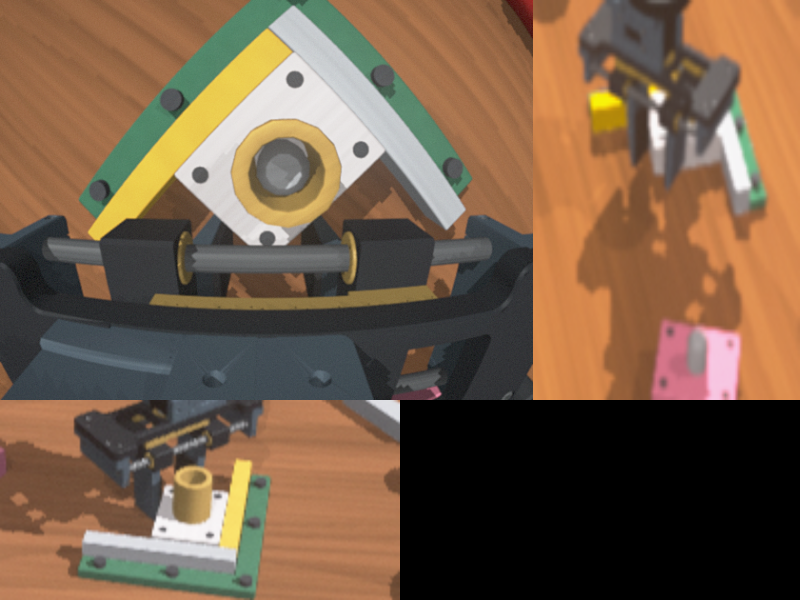

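The pictures show the block flush on both fences and the sleeve seated on its shoulder. The push is steady at about 13 N along world x and 18 N along world y. I'm handing it in.

```bash
python3 -c "
from workcell import r
print(r.finish_job())"
```

```text
the job is handed in; nothing more can be done
None
```

The job is handed in at about 18 s: the sleeve is fully down on the spigot, and the block is flush in the corner under a steady push of about 13 N along world x (steel fence) and 18 N along world y (yellow fence); I got no verdict back.

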